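# Fill the jar tray and hold the spring clip open round its card

### The job

First complete the row in the wooden tray: stand the two small loose jars upright in its two empty pockets, one in each. Then take the spring clip by its handles, squeeze it wide open and bring it, lying level as it is, round the free upright side edge of the tray's card at about mid height, pointing straight at the card with one jaw on each side, the edge well inside the gape (one and a half to two centimetres) and midway between the jaws, nothing touching the card. Finish there still holding the clip squeezed open in the air, ready for a slip of paper; do not clip it on or let go, and leave everything else where it is.

Things in the scene. Friction and masses are not known exactly. Their poses are not given: they have to be found in the camera images.
- jar_a_center (a point): Centre (half-way up) of a small jar standing loose on the bench: round, 38 mm across, 42 mm high, axis z up. The three small jars are alike; this one is to be put in the tray.
- jar_b_center (a point): Centre (half-way up) of the other small loose jar to be put in the tray, same size (38 mm across, 42 mm high).
- jar_c_center (a point): Centre of the small jar that already stands in pocket 0 at the far end of the tray; stays there.
- pocket0 (a point): Centre of the floor of the tray's end pocket farthest from the card, already filled. The tray is a fixed wooden one with three pockets in a row along its y axis, 52 mm apart; axes as the tray: y along the row towards the card, z up. Each pocket is about 48 mm square inside, its floor 4 mm above the bench, its walls 6 mm high above that floor (10 mm above the bench); the tray is 62 mm wide across the row.
- pocket1 (a point): Centre of the floor of the middle pocket, empty. Axes as the tray.
- pocket2 (a point): Centre of the floor of the pocket nearest the card, empty. Axes as the tray.
- card_edge (a point): Middle of the free upright side edge of the stiff card, fixed to the tray, 58 mm above the bench. The card is 3 mm thick, 64 mm high (26 to 90 mm above the bench) and 85 mm long, and stands in the tray's y-z plane, on the line of the row. Axes as the tray: y points outwards from the card through this edge into free air (the card lies on the -y side), z up. The wooden cheeks that hold the card reach 46 mm above the bench and end 59 mm from this edge.
- clip_center (a point): Point on the hinge axis of the steel spring clip, half-way up its 30 mm. The clip lies loose on its side, hinge axis z upright: jaws towards its +x, handles towards its -x, opens sideways along y. It is about 93 mm long; the tips of the closed jaws are 46 mm from this point, the handle ends about 45 mm. The hinge barrel has a radius of 6 mm. Weight about 70 g.
- clip_grip (a point): Middle of the clip's handles, half-way up, 36 mm behind the hinge; same axes as clip_center. Here the handles measure about 42 mm over their outsides (along y) with the clip shut and 20 mm squeezed fully together; each handle is flat and 29 mm high, slopes outwards to its end by 0.3 rad when shut and is parallel to the clip's x when fully squeezed. About 4 N on each handle start to open it and 9 N open it fully against a stop; the jaws shut by themselves when released.
- clip_left (a joint): Opening angle of the clip's half on its +y side: 0 shut, 0.30 rad fully squeezed open against the stop (then the jaw tips stand about 26 mm apart, 0.2 rad gives 18 mm).
- clip_right (a joint): Opening angle of the half on the -y side, 0 shut to 0.30 rad open; coupled, always equal to the other.
- clip: The whole spring clip, same axes as clip_center, origin on the hinge axis at the underside, 15 mm below clip_center.
- tray: The fixed tray with pockets and card holder; origin under pocket 1's centre, on the bench.  Left of the bench, where the arm starts, stands a trolley with a medal tray and a raised push handle: move in from there well above it (0.2 m over the bench) before going down.
- jar_a: The jar of jar_a_center; origin at its underside.
- jar_b: The jar of jar_b_center; origin at its underside.
- tin: Bystander, to be left alone: closed hinged tin, 65x89x28 (mm); origin at the centre of its underside.
- medal: Bystander, to be left alone: octagonal cast medal lying flat, 90 across, 8 thick (mm); origin at the centre of its underside.
- weight: Bystander, to be left alone: brass ring weight, 42 across, 10 high (mm); origin at the centre of its underside.
- big_jar: Bystander, to be left alone: the one bigger jar, 43 across, 55 high (mm); origin at the centre of its underside.
- tweezers: Bystander, to be left alone: steel tweezers, 124 long, 9 high (mm); origin at the centre of its underside.
- scraper: Bystander, to be left alone: scraper, 118 long, 15 high (mm); origin at the centre of its underside.
- brush: Bystander, to be left alone: thin brush, 159 long, 10 high (mm); origin at the centre of its underside.
- syringe: Bystander, to be left alone: syringe lying down, 154 long, 20 high (mm); origin at the centre of its underside.
There are look-alikes about, which are no part of the job. Leave any pink look-alike of the part that bears jar_c_center alone.

How it is judged (in metres and radians):
On the way, in this order (a step that is already met when the one before it is completed fails the run):
1. both loose jars stand upright in the two empty pockets, released ((((x of jar_a_center in the frame of pocket1 between -0.008 and 0.008 m and y of jar_a_center in the frame of pocket1 between -0.008 and 0.008 m and z of jar_a_center in the frame of pocket1 between 0.014 and 0.026 m and angle between jar_a_center's own z axis and vertical below 0.12 rad) and (x of jar_b_center in the frame of pocket2 between -0.008 and 0.008 m and y of jar_b_center in the frame of pocket2 between -0.008 and 0.008 m and z of jar_b_center in the frame of pocket2 between 0.014 and 0.026 m and angle between jar_b_center's own z axis and vertical below 0.12 rad)) or ((x of jar_a_center in the frame of pocket2 between -0.008 and 0.008 m and y of jar_a_center in the frame of pocket2 between -0.008 and 0.008 m and z of jar_a_center in the frame of pocket2 between 0.014 and 0.026 m and angle between jar_a_center's own z axis and vertical below 0.12 rad) and (x of jar_b_center in the frame of pocket1 between -0.008 and 0.008 m and y of jar_b_center in the frame of pocket1 between -0.008 and 0.008 m and z of jar_b_center in the frame of pocket1 between 0.014 and 0.026 m and angle between jar_b_center's own z axis and vertical below 0.12 rad))) and x of jar_c_center in the frame of pocket0 between -0.008 and 0.008 m and y of jar_c_center in the frame of pocket0 between -0.008 and 0.008 m and z of jar_c_center in the frame of pocket0 between 0.014 and 0.026 m and angle between jar_c_center's own z axis and vertical below 0.12 rad and contact force between the fingers and jar_a below 0.2 N and contact force between the fingers and jar_b below 0.2 N), for 0.2 s.
2. the clip is squeezed open and lifted off the bench (value of joint each of clip_left, clip_right above 0.2 rad and height (world z) of clip_center above 0.04 m), for 0.2 s.
At the end, for the whole second after the job is handed in: Three jars upright, one per pocket (8 mm); fingers hold the clip in the air, still, open over 0.2 rad, level (0.2 rad) and in line with the card (0.25 rad); the edge is 12 to 38 mm ahead of the hinge, within 7 mm of the clip's middle and 20 mm of mid height; clip and fingers off card and tray ((((x of jar_a_center in the frame of pocket1 between -0.008 and 0.008 m and y of jar_a_center in the frame of pocket1 between -0.008 and 0.008 m and z of jar_a_center in the frame of pocket1 between 0.014 and 0.026 m and angle between jar_a_center's own z axis and vertical below 0.12 rad) and (x of jar_b_center in the frame of pocket2 between -0.008 and 0.008 m and y of jar_b_center in the frame of pocket2 between -0.008 and 0.008 m and z of jar_b_center in the frame of pocket2 between 0.014 and 0.026 m and angle between jar_b_center's own z axis and vertical below 0.12 rad)) or ((x of jar_a_center in the frame of pocket2 between -0.008 and 0.008 m and y of jar_a_center in the frame of pocket2 between -0.008 and 0.008 m and z of jar_a_center in the frame of pocket2 between 0.014 and 0.026 m and angle between jar_a_center's own z axis and vertical below 0.12 rad) and (x of jar_b_center in the frame of pocket1 between -0.008 and 0.008 m and y of jar_b_center in the frame of pocket1 between -0.008 and 0.008 m and z of jar_b_center in the frame of pocket1 between 0.014 and 0.026 m and angle between jar_b_center's own z axis and vertical below 0.12 rad))) and x of jar_c_center in the frame of pocket0 between -0.008 and 0.008 m and y of jar_c_center in the frame of pocket0 between -0.008 and 0.008 m and z of jar_c_center in the frame of pocket0 between 0.014 and 0.026 m and angle between jar_c_center's own z axis and vertical below 0.12 rad and value of joint each of clip_left, clip_right above 0.2 rad and x of card_edge in the frame of clip_center between 0.012 and 0.038 m and y of card_edge in the frame of clip_center between -0.007 and 0.007 m and z of card_edge in the frame of clip_center between -0.02 and 0.02 m and angle between the x axis of clip_center and the y axis of card_edge, either way round below 0.25 rad and angle between clip_center's own z axis and vertical below 0.2 rad and contact force between each of the fingers, clip and tray below 0.3 N and contact force between the fingers and clip above 2 N and height (world z) of clip_center above 0.03 m and linear speed of clip below 0.03 m/s); the arm keeps its last pose, push and grip.
It fails at once if a bystander is moved by more than 30 mm (distance of any of tin, medal, weight, big_jar, tweezers, scraper, brush, syringe from where it was at the start of the episode above 0.03 m).
It fails at once if the jar already in the tray is taken out (distance of jar_c_center from where it was at the start of the episode above 0.02 m).
It also fails if it takes over 61 s, if anything falls off the work surface, if the arm or the gripper's body presses on something with over 40 N, if the wrist force passes 120 N, or if a joint passes its speed limit or range.

### The arm

A 6-joint arm with a two-finger parallel gripper is mounted at the origin on a cart in front of the work surface, level with it; the furniture and walls round the work are solid. World frame = base frame: x ahead of the robot, y to its left, z up, the work surface at z = 0. Lengths are in mm, angles in rad, forces in N, time in s.
With the tool pointing down it reaches from about 400 to 925 mm from the base axis. Payload 12.5 kg.
Tool frame: the origin (TCP) lies on the centre line of the jaws, within the pads' length; the fingertips stand 19 mm ahead of it and the grasp point (between the pads) is the TCP; z points along the fingers, y is the line along which they close (so a half turn about z gives the same grasp; the last joint's range is limited). The gripper opens to 95 mm and grips with 3 to 60 N. Pads are 20 mm wide; open, the fingers measure 119 mm over their backs; the gripper's body (75 mm by 180 mm) begins 59 mm behind the grasp point.
Start: joints at [-1.427, 0.491, 1.559, -0, 1.092, -0.106], TCP at [154.528, -605.612, 233.661] pointing down, gripper open.
Joint ranges: [-3.1, 3.1], [-0.84, 2.19], [0.05, 2.79], [-1.13, 4.28], [0.06, 2.93], [-2.69, 2.69]. Speed limits (rad/s): [2.22, 2.22, 2.79, 3.14, 3.14, 3.14].

### API

Orientations are given as [roll, pitch, yaw] about the fixed x, y, z axes, in that order (R = Rz(yaw) Ry(pitch) Rx(roll)).
In Python, from cell import state, read_camera, job_done gives the robot as it stands.
- The arm moves only by the tool arm_command, never from a script. Its argument "deltas" is a list of rows, each an object of numbers: "dx", "dy", "dz": the shift along the world's x, y, z in m; "yaw": the turn about the world's z in degrees. In form: [{"dx": .., "dy": .., "dz": .., "yaw": ..}, ...]. A call has 1 to 20 rows; each row shifts and turns the commanded pose from where the row before left it; what a row does not reach is not made up. A row lasts 1/10 s, in which the tool goes at most 50 mm and 8.59 degrees, less where a joint would pass 70% of its speed; a pose out of reach is approached as far as the arm can. A call with a gripper value outside its range is refused whole. "gripper" is the finger opening in m, from 0 to 0.0951, set as the call begins (left out, the last holds). The fingers move at their own pace and stop on an object; the grip force is fixed at half the most. Time passes only in rows, so rows that do not move let the fingers close. It gives the time, the measured TCP pose, the force, the opening and the grip force at its end, in the units of the state.
- state(): the state, without advancing time (a new reading comes with each control period).
- read_camera(name): name is "scene" or "top" or "wrist"; returns a dict with "color" (420x560x3 uint8, red, green, blue), "range_z" (420x560 float32, mm along the optical axis (not along the pixel's ray), 0 where there is no reading), "fx", "fy", "cx", "cy" (pixels), "extrinsics" (4x4, takes a point from camera to world coordinates). Camera axes: x right, y up, looking along -z (the intrinsics and any distortion apply to the point x, -y, -z); pixel columns grow to the right and rows downward; lengths in mm; the calibration is good to about 2 mm. A picture is of the moment at which its call begins.
- job_done(): hands the job in; it is judged then, once.
The state is a dict: "t": time; "joints": joint angles; "qvel": joint speeds; "tau": joint torques, N m; "eef_pos": TCP position; "tcp_rot": TCP orientation; "ft_force": force on the tool from outside, world axes, zero at the start; "moment": the same for the moment, N m; "opening": opening from 0.0 (shut) to 1.0 (fully open); "grip_force": force on a finger pad.
Only numpy, scipy, OpenCV 4.12 (cv2) and the standard library are available. Lean on these libraries where they do the work, as an engineer would, in place of code of your own. Each camera call takes 0.05 s, during which the arm holds its last target. There are 200 camera calls.

## Working session

There is one attempt and no reset: what is moved stays moved. The work goes in short steps, Python scripts to look and compute and a tool call to move; the robot and the scene stay as the last step left them, time stands still between calls to the robot, and variables do not carry over. Pictures are saved under pics/ and viewed, at most 10 in all, crops included, and the job is handed in when it is done.

Besides the shell and the picture viewer there is one more tool, called after "Call:" in YAML: its name, and indented under it one key for each argument. arm_command: Moves the arm, as the interface text tells. Its arguments: {"type":"object","properties":{"deltas":{"type":"array"},"gripper":{"type":"number"}},"required":["deltas"]}

```bash
ls; mkdir -p pics
cat > h.py <<'E'
import numpy as np,cv2
from cell import state,read_camera,job_done
def snap(n,f):
    c=read_camera(n); np.savez('pics/'+f+'.npz',**c); cv2.imwrite('pics/'+f+'.png',c['color'][:,:,::-1]); return c
def load(f): return dict(np.load('pics/'+f+'.npz'))
def cloud(c):
    z=c['range_z'].astype(float); v,u=np.mgrid[0:z.shape[0],0:z.shape[1]]
    p=np.stack([(u-c['cx'])/c['fx']*z,-(v-c['cy'])/c['fy']*z,-z],-1)
    E=c['extrinsics']; return p@E[:3,:3].T+E[:3,3]
def ray(c,u,v,h):
    E=c['extrinsics']; d=E[:3,:3]@np.array([(u-c['cx'])/c['fx'],-(v-c['cy'])/c['fy'],-1.]); o=E[:3,3]
    return o+d*(h-o[2])/d[2]
E
python3 - <<'E'
from h import *
for n in('top','scene'):
    c=snap(n,n+'0'); print(n,c['fx'],c['fy'],c['cx'],c['cy'],c.keys()); print(c['extrinsics'].round(3))
s=state();print(s)
E
```

```text
pics
top 438.4962019579143 438.4962019579143 280.9099354293425 215.26944745626017 dict_keys(['color', 'range_z', 'fx', 'fy', 'cx', 'cy', 'extrinsics'])
[[-8.000000e-03  9.980000e-01 -6.400000e-02  4.320070e+02]
 [-1.000000e+00 -9.000000e-03 -4.000000e-03 -7.144600e+01]
 [-5.000000e-03  6.400000e-02  9.980000e-01  1.191898e+03]
 [ 0.000000e+00  0.000000e+00  0.000000e+00  1.000000e+00]]
scene 500.65512523036676 500.65512523036676 272.7811437960197 212.70109861579832 dict_keys(['color', 'range_z', 'fx', 'fy', 'cx', 'cy', 'extrinsics'])
[[-6.09000e-01  4.98000e-01 -6.17000e-01 -2.31267e+02]
 [-7.93000e-01 -3.68000e-01  4.85000e-01  5.20476e+02]
 [ 1.40000e-02  7.85000e-01  6.19000e-01  8.32250e+02]
 [ 0.00000e+00  0.00000e+00  0.00000e+00  1.00000e+00]]
{'t': 0.1, 'joints': array([-1.42660032e+00,  4.91488523e-01,  1.55938734e+00, -2.01091592e-05,
        1.09172723e+00, -1.05584256e-01]), 'qvel': array([-0.0003014 , -0.00282436, -0.00180343, -0.00027231, -0.00083522,
        0.00189117]), 'tau': array([ 3.74428084e-03, -6.13623905e+01, -2.58604538e+01,  6.94485102e-02,
        4.70177515e-02, -4.86942497e-05]), 'eef_pos': array([ 154.4922035 , -605.39513855,  233.1272676 ]), 'tcp_rot': array([-3.14058596e+00, -8.87517681e-05,  2.49789493e-01]), 'ft_force': array([-0.26939824,  0.52869186,  0.043969  ]), 'moment': array([ 0.00573471, -0.02306069, -0.01188793]), 'grip_force': 0.0, 'opening': 0.9998961938466441}
```

View pics/top0.png

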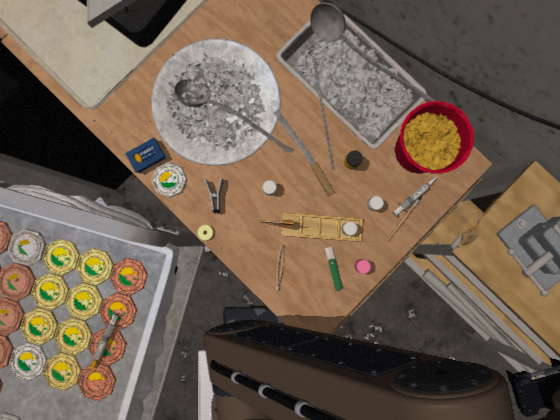

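View pics/scene0.png

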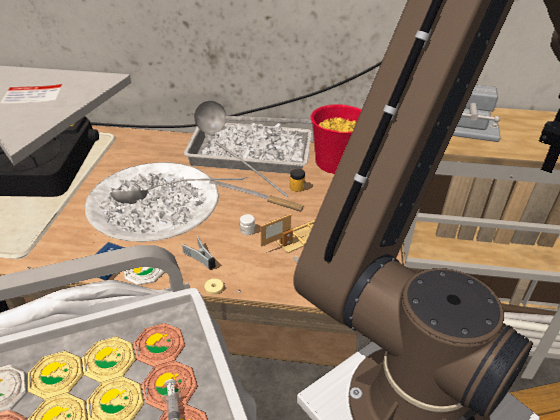

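Run:
```python
from h import *
c=load('top0'); a=c['color'][:,:,::-1]
i=cv2.resize(a[145:255,190:400],None,fx=3.7,fy=3.7,interpolation=cv2.INTER_CUBIC)
cv2.imwrite('pics/crop1.png',i)
P=cloud(c)
def cl(u0,u1,v0,v1,lo,hi):
    q=P[v0:v1,u0:u1].reshape(-1,3); q=q[(q[:,2]>lo)&(q[:,2]<hi)]; return q
print('bench',np.median(P[205:212,240:255,2]), np.median(P[260:270,300:310,2]))
for n,b in dict(ja=(258,282,175,200),jb=(364,390,192,216),jc=(340,362,218,240)).items():
    q=cl(*b,35,60); print(n,len(q),q.mean(0).round(1),(q.min(0)+q.max(0))/2,np.ptp(q,0).round(1))
q=cl(255,300,210,235,60,110);print('card',len(q),q.min(0),q.max(0))
m=P[...,2]; 
for n,b in dict(clip=(200,230,172,217)).items():
    q=cl(*b,12,60); print(n,len(q),q.min(0),q.max(0))
q=cl(280,366,208,245,6,25); r=cv2.minAreaRect(q[:,:2].astype(np.float32)); print('tray',r)
```

```text
bench -0.012982048188405315 0.4350451100498276
ja 158 [580.5 -35.2  42.2] [581.1482687  -34.73692183  41.99465668] [37.  34.5 13.3]
jb 158 [ 536.5 -316.3   42.2] [ 537.2939108  -316.29255524   41.82594248] [34.9 34.5 13. ]
jc 161 [ 469.9 -245.5   46.1] [ 469.26725011 -245.65141045   44.28224241] [34.3 34.5 16.2]
card 60 [481.29568874 -94.79854435  62.02021184] [491.02527175 -11.83636192  95.87210502]
clip 191 [516.55419331  91.49560906  12.64846182] [607.54058042 138.91178058  36.49344909]
tray ((474.4613342285156, -175.58560180664062), (84.45378875732422, 224.65072631835938), 1.0820932388305664)
```

View pics/crop1.png

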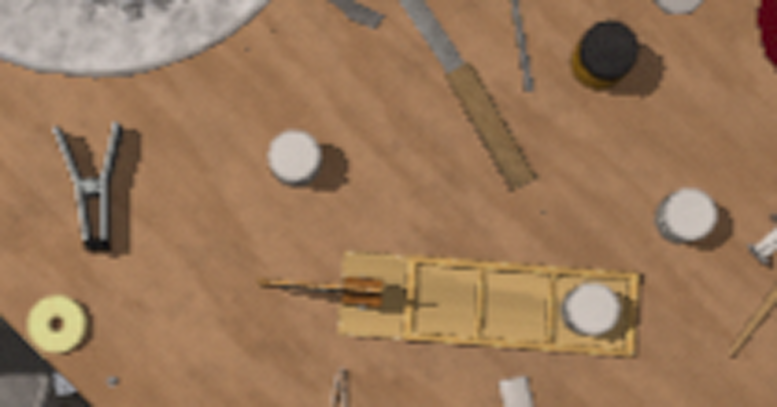

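Candidates: white jars at (270,187) and (376,204) stand loose, and (350,229) is the white one already in pocket 0. The pink one at (363,267) and the dark bigger jar at (353,159) are out. The crop confirms that the two loose white jars match jar c. The clip at (215,193) has its spread handles at the image top (+x) and its dark jaw tips at the bottom (-x). The card runs left from the tray to (261,223).

Call:
arm_command:
  deltas:
    - {"dx": 0.024, "dy": 0.03, "dz": 0.004, "yaw": 4.75}
    - {"dx": 0.024, "dy": 0.03, "dz": 0.004, "yaw": 4.75}
    - {"dx": 0.024, "dy": 0.03, "dz": 0.004, "yaw": 4.75}
    - {"dx": 0.024, "dy": 0.03, "dz": 0.004, "yaw": 4.75}
    - {"dx": 0.024, "dy": 0.03, "dz": 0.004, "yaw": 4.75}
    - {"dx": 0.024, "dy": 0.03, "dz": 0.004, "yaw": 4.75}
    - {"dx": 0.024, "dy": 0.03, "dz": 0.004, "yaw": 4.75}
    - {"dx": 0.024, "dy": 0.03, "dz": 0.004, "yaw": 4.75}
    - {"dx": 0.024, "dy": 0.03, "dz": 0.004, "yaw": 4.75}
    - {"dx": 0.024, "dy": 0.03, "dz": 0.004, "yaw": 4.75}
    - {"dx": 0.024, "dy": 0.03, "dz": 0.004, "yaw": 4.75}
    - {"dx": 0.024, "dy": 0.03, "dz": 0.004, "yaw": 4.75}
    - {"dx": 0.024, "dy": 0.03, "dz": 0.004, "yaw": 4.75}
    - {"dx": 0.024, "dy": 0.03, "dz": 0.004, "yaw": 4.75}
    - {"dx": 0.024, "dy": 0.03, "dz": 0.004, "yaw": 4.75}
    - {"dx": 0.024, "dy": 0.03, "dz": 0.004, "yaw": 4.75}
    - {}
  gripper: 0.062

```text
$.deltas[16]: bad value
```

Run:
```python
from h import *
c=snap('wrist','w1'); print(c['extrinsics'].round(3),c['fx'],state()['eef_pos'],state()['tcp_rot'])
```

```text
[[ 2.47000e-01  9.33000e-01  2.62000e-01  2.28054e+02]
 [-9.69000e-01  2.38000e-01  6.60000e-02 -5.87405e+02]
 [-1.00000e-03 -2.70000e-01  9.63000e-01  3.84186e+02]
 [ 0.00000e+00  0.00000e+00  0.00000e+00  1.00000e+00]] 368.63197994717774 [ 154.4932403  -605.42592525  233.21632847] [-3.14075352e+00 -6.79044736e-05  2.49779957e-01]
```

View pics/w1.png

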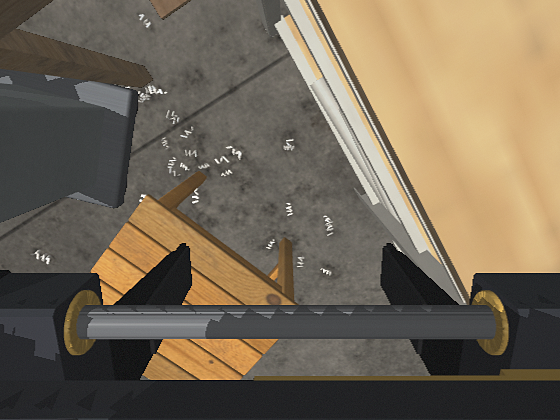

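That picture was taken before the arm had moved, because the call was refused: it shows only the floor and a stool, with the fingers at the bottom. I'm repeating the move.

Call:
arm_command:
  deltas:
    - {"dx": 0.024, "dy": 0.03, "dz": 0.004, "yaw": 4.75}
    - {"dx": 0.024, "dy": 0.03, "dz": 0.004, "yaw": 4.75}
    - {"dx": 0.024, "dy": 0.03, "dz": 0.004, "yaw": 4.75}
    - {"dx": 0.024, "dy": 0.03, "dz": 0.004, "yaw": 4.75}
    - {"dx": 0.024, "dy": 0.03, "dz": 0.004, "yaw": 4.75}
    - {"dx": 0.024, "dy": 0.03, "dz": 0.004, "yaw": 4.75}
    - {"dx": 0.024, "dy": 0.03, "dz": 0.004, "yaw": 4.75}
    - {"dx": 0.024, "dy": 0.03, "dz": 0.004, "yaw": 4.75}
    - {"dx": 0.024, "dy": 0.03, "dz": 0.004, "yaw": 4.75}
    - {"dx": 0.024, "dy": 0.03, "dz": 0.004, "yaw": 4.75}
    - {"dx": 0.024, "dy": 0.03, "dz": 0.004, "yaw": 4.75}
    - {"dx": 0.024, "dy": 0.03, "dz": 0.004, "yaw": 4.75}
    - {"dx": 0.024, "dy": 0.03, "dz": 0.004, "yaw": 4.75}
    - {"dx": 0.024, "dy": 0.03, "dz": 0.004, "yaw": 4.75}
    - {"dx": 0.024, "dy": 0.03, "dz": 0.004, "yaw": 4.75}
    - {"dx": 0.024, "dy": 0.03, "dz": 0.004, "yaw": 4.75}
    - {"dz": 0.0}
    - {"dz": 0.0}
  gripper: 0.062

```text
$.deltas[16]: bad value
```

Run:
```python
from h import *
c=snap('wrist','w2'); print(c['extrinsics'].round(3),state()['joints'])
```

```text
[[ 2.47000e-01  9.33000e-01  2.62000e-01  2.28055e+02]
 [-9.69000e-01  2.38000e-01  6.60000e-02 -5.87418e+02]
 [-0.00000e+00 -2.70000e-01  9.63000e-01  3.84265e+02]
 [ 0.00000e+00  0.00000e+00  0.00000e+00  1.00000e+00]] [-1.42659900e+00  4.91306344e-01  1.55921114e+00  2.92481855e-06
  1.09169334e+00 -1.05596309e-01]
```

View pics/w2.png

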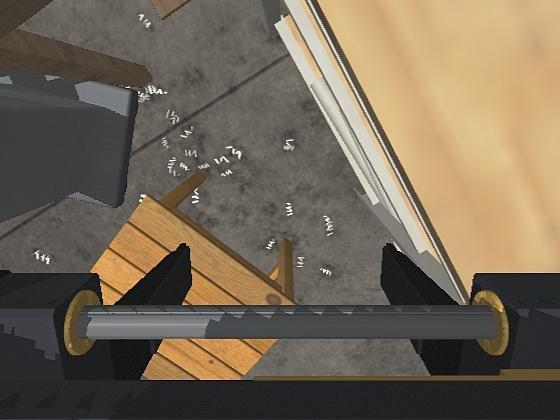

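The call was refused again, so this is the same view. Every row seems to need all four keys.

Call:
arm_command:
  deltas:
    - {"dx": 0.024, "dy": 0.03, "dz": 0.004, "yaw": 4.75}
    - {"dx": 0.024, "dy": 0.03, "dz": 0.004, "yaw": 4.75}
    - {"dx": 0.024, "dy": 0.03, "dz": 0.004, "yaw": 4.75}
    - {"dx": 0.024, "dy": 0.03, "dz": 0.004, "yaw": 4.75}
    - {"dx": 0.024, "dy": 0.03, "dz": 0.004, "yaw": 4.75}
    - {"dx": 0.024, "dy": 0.03, "dz": 0.004, "yaw": 4.75}
    - {"dx": 0.024, "dy": 0.03, "dz": 0.004, "yaw": 4.75}
    - {"dx": 0.024, "dy": 0.03, "dz": 0.004, "yaw": 4.75}
    - {"dx": 0.024, "dy": 0.03, "dz": 0.004, "yaw": 4.75}
    - {"dx": 0.024, "dy": 0.03, "dz": 0.004, "yaw": 4.75}
    - {"dx": 0.024, "dy": 0.03, "dz": 0.004, "yaw": 4.75}
    - {"dx": 0.024, "dy": 0.03, "dz": 0.004, "yaw": 4.75}
    - {"dx": 0.024, "dy": 0.03, "dz": 0.004, "yaw": 4.75}
    - {"dx": 0.024, "dy": 0.03, "dz": 0.004, "yaw": 4.75}
    - {"dx": 0.024, "dy": 0.03, "dz": 0.004, "yaw": 4.75}
    - {"dx": 0.024, "dy": 0.03, "dz": 0.004, "yaw": 4.75}
    - {"dx": 0, "dy": 0, "dz": 0, "yaw": 0}
    - {"dx": 0, "dy": 0, "dz": 0, "yaw": 0}
  gripper: 0.062

```text
t: 2.0
eef_pos: [538.6, -125.0, 297.3]
tcp_rot: [-3.141, 0.0, 1.577]
ft_force: [0.1, 0.2, -0.1]
opening: 0.651
grip_force: 0.0
```

Run:
```python
from h import *
c=snap('wrist','w2'); print(c['extrinsics'].round(3),state()['joints'].round(3))
```

```text
[[ 1.00000e+00 -6.00000e-03 -1.00000e-03  5.37944e+02]
 [ 6.00000e-03  9.63000e-01  2.70000e-01 -4.96080e+01]
 [-0.00000e+00 -2.70000e-01  9.63000e-01  4.48401e+02]
 [ 0.00000e+00  0.00000e+00  0.00000e+00  1.00000e+00]] [-0.349  0.327  1.651 -0.     1.165 -0.354]
```

View pics/w2.png

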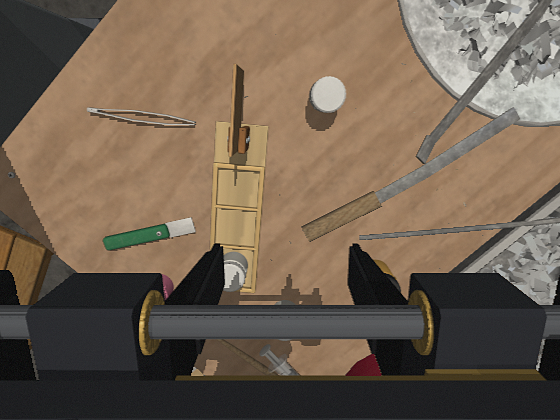

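The wrist view shows the tray running vertically with pocket 2 at (240,186), pocket 1 at (237,225) and jar c at (234,268). The card's free edge is at (238,66) and the loose jar at (327,94).

Run:
```python
from h import *
c=load('w2'); a=c['color']; P=cloud(c)
hsv=cv2.cvtColor(a,cv2.COLOR_RGB2HSV)
# intensity/saturation gradients across tray rows
g=cv2.cvtColor(a,cv2.COLOR_RGB2LAB).astype(float)
L=[];R=[]
for v in range(135,245,5):
    row=g[v-1:v+2].mean(0)[:,2]+0.5*g[v-1:v+2].mean(0)[:,0]
    d=np.gradient(row)
    l=205+np.argmax(d[205:226]); r=250+np.argmin(d[250:278])
    L.append(ray(c,l,v,10)[:2]);R.append(ray(c,r,v,10)[:2])
L=np.array(L);R=np.array(R)
for n,q in(('L',L),('R',R)):
    p=np.polyfit(q[:,1],q[:,0],1);res=q[:,0]-np.polyval(p,q[:,1]);k=abs(res)<3;p=np.polyfit(q[k,1],q[k,0],1);print(n,p,k.sum(),np.polyval(p,-200))
col=g[155:262,228:252,0].mean(1)
print([(v+155,round(x)) for v,x in enumerate(col)])
# jars, white
m=((hsv[...,1]<45)&(hsv[...,2]>150)).astype(np.uint8)
n,lab,st,ce=cv2.connectedComponentsWithStats(m)
for i in range(1,n):
    if 300<st[i,4]<3000: print(st[i],ce[i])
z=P[...,2]
for nm,b in dict(ja=(305,350,72,120),jc=(215,250,245,290)).items():
    q=P[b[2]:b[3],b[0]:b[1]].reshape(-1,3); q=q[(q[:,2]>35)&(q[:,2]<55)]; top=q[q[:,2]>np.median(q[:,2])-2]
    print(nm,len(top),top.mean(0).round(1),((top.min(0)+top.max(0))/2).round(1),np.ptp(top,0).round(1))
q=P[55:165,225:255].reshape(-1,3); q=q[(q[:,2]>84)&(q[:,2]<98)]; print('card',len(q)); 
p=np.polyfit(q[:,1],q[:,0],1);print(p,q.min(0),q.max(0),np.polyval(p,-12), np.percentile(q[:,1],[2,98]))
```

```text
L [2.77091260e-02 4.56792334e+02] 16 451.2505092226007
R [9.38660944e-02 5.23286618e+02] 21 504.51339866261344
[(155, 116), (156, 114), (157, 112), (158, 112), (159, 112), (160, 111), (161, 115), (162, 115), (163, 108), (164, 117), (165, 122), (166, 182), (167, 172), (168, 157), (169, 122), (170, 107), (171, 103), (172, 161), (173, 155), (174, 153), (175, 153), (176, 153), (177, 153), (178, 152), (179, 156), (180, 156), (181, 156), (182, 156), (183, 155), (184, 156), (185, 156), (186, 162), (187, 161), (188, 161), (189, 161), (190, 161), (191, 161), (192, 160), (193, 161), (194, 161), (195, 162), (196, 162), (197, 162), (198, 162), (199, 162), (200, 162), (201, 162), (202, 162), (203, 163), (204, 164), (205, 147), (206, 133), (207, 154), (208, 179), (209, 133), (210, 142), (211, 127), (212, 167), (213, 164), (214, 164), (215, 164), (216, 164), (217, 164), (218, 164), (219, 164), (220, 164), (221, 164), (222, 164), (223, 164), (224, 164), (225, 164), (226, 164), (227, 164), (228, 164), (229, 165), (230, 165), (231, 164), (232, 164), (233, 164), (234, 165), (235, 164), (236, 165), (237, 166), (238, 167), (239, 166), (240, 167), (241, 167), (242, 167), (243, 169), (244, 158), (245, 130), (246, 129), (247, 173), (248, 163), (249, 115), (250, 168), (251, 167), (252, 156), (253, 152), (254, 150), (255, 147), (256, 144), (257, 143), (258, 140), (259, 137), (260, 159), (261, 155)]
[311  76  35  35 931] [328.41997852  93.23093448]
[165 217  30  20 379] [180.37730871 226.82058047]
[ 463  226   97   79 1889] [525.37003706 260.65643197]
ja 976 [582.1 -36.1  41.9] [582.3 -36.4  42.2] [36.1 36.3  4.8]
jc 459 [ 475.7 -245.4   45.9] [ 476.1 -245.2   45.9] [26.  34.1  4.1]
card 360
[8.71302540e-02 4.92185709e+02] [483.00153745 -95.90691523  84.20425483] [492.26993646 -11.35098969  92.06925098] 491.1401455439212 [-93.80354513 -13.11641758]
```

Run:
```python
from h import *
c=load('w2')
for v in(166.7,208,247.3): print(v,ray(c,240-(v-187)*.04,v,10))
# tray outline by depth: points z 7..13 on walls
a=c['color'];hsv=cv2.cvtColor(a,cv2.COLOR_RGB2HSV)
for v in (180,190,220,230): print(v,[tuple(hsv[v,u]) for u in range(206,224,2)],'|',[tuple(hsv[v,u]) for u in range(256,272,2)])
t=load('top0')
for v in (215,225,235): pass
h2=cv2.cvtColor(t['color'],cv2.COLOR_RGB2HSV)
for u in (312,330): print(u,[(v,tuple(h2[v,u])) for v in range(210,246)])
```

```text
166.7 [ 484.4304533  -118.71413486   10.        ]
208 [ 481.01606051 -169.92274236   10.        ]
247.3 [ 477.56170069 -221.73077006   10.        ]
180 [(np.uint8(14), np.uint8(94), np.uint8(152)), (np.uint8(14), np.uint8(93), np.uint8(159)), (np.uint8(14), np.uint8(90), np.uint8(158)), (np.uint8(16), np.uint8(101), np.uint8(146)), (np.uint8(19), np.uint8(117), np.uint8(192)), (np.uint8(18), np.uint8(119), np.uint8(188)), (np.uint8(18), np.uint8(101), np.uint8(174)), (np.uint8(19), np.uint8(102), np.uint8(193)), (np.uint8(19), np.uint8(100), np.uint8(189))] | [(np.uint8(19), np.uint8(101), np.uint8(191)), (np.uint8(19), np.uint8(99), np.uint8(165)), (np.uint8(18), np.uint8(118), np.uint8(188)), (np.uint8(19), np.uint8(118), np.uint8(198)), (np.uint8(16), np.uint8(99), np.uint8(139)), (np.uint8(14), np.uint8(96), np.uint8(152)), (np.uint8(14), np.uint8(93), np.uint8(154)), (np.uint8(14), np.uint8(98), np.uint8(149))]
190 [(np.uint8(15), np.uint8(93), np.uint8(161)), (np.uint8(14), np.uint8(89), np.uint8(157)), (np.uint8(15), np.uint8(92), np.uint8(156)), (np.uint8(19), np.uint8(105), 
[... 5298 characters left out ...]
nt8(182))), (233, (np.uint8(18), np.uint8(122), np.uint8(186))), (234, (np.uint8(18), np.uint8(121), np.uint8(189))), (235, (np.uint8(18), np.uint8(118), np.uint8(192))), (236, (np.uint8(18), np.uint8(123), np.uint8(190))), (237, (np.uint8(18), np.uint8(138), np.uint8(181))), (238, (np.uint8(18), np.uint8(140), np.uint8(177))), (239, (np.uint8(15), np.uint8(122), np.uint8(117))), (240, (np.uint8(13), np.uint8(110), np.uint8(156))), (241, (np.uint8(13), np.uint8(111), np.uint8(156))), (242, (np.uint8(13), np.uint8(112), np.uint8(153))), (243, (np.uint8(13), np.uint8(110), np.uint8(150))), (244, (np.uint8(13), np.uint8(113), np.uint8(147))), (245, (np.uint8(14), np.uint8(111), np.uint8(151)))]
```

Call:
arm_command:
  deltas:
    - {"dx": 0.0145, "dy": 0.03, "dz": -0.03, "yaw": -1.8}
    - {"dx": 0.0145, "dy": 0.03, "dz": -0.03, "yaw": -1.8}
    - {"dx": 0.0145, "dy": 0.0295, "dz": -0.03, "yaw": -1.8}
    - {"dx": 0, "dy": 0, "dz": -0.04, "yaw": 0}
    - {"dx": 0, "dy": 0, "dz": -0.04, "yaw": 0}
    - {"dx": 0, "dy": 0, "dz": -0.04, "yaw": 0}
    - {"dx": 0, "dy": 0, "dz": -0.03, "yaw": 0}
    - {"dx": 0, "dy": 0, "dz": -0.0116, "yaw": 0}
    - {"dx": 0, "dy": 0, "dz": 0, "yaw": 0}

```text
t: 2.95
eef_pos: [581.3, -37.0, 45.1]
tcp_rot: [-3.139, -0.0, 1.48]
ft_force: [0.6, -0.6, -0.8]
opening: 0.649
grip_force: 0.0
```

Call:
arm_command:
  deltas:
    - {"dx": 0, "dy": 0, "dz": 0, "yaw": 0}
    - {"dx": 0, "dy": 0, "dz": 0, "yaw": 0}
    - {"dx": 0, "dy": 0, "dz": 0, "yaw": 0}
    - {"dx": 0, "dy": 0, "dz": 0, "yaw": 0}
    - {"dx": 0, "dy": 0, "dz": 0, "yaw": 0}
  gripper: 0.03

```text
t: 3.45
eef_pos: [582.5, -36.1, 47.0]
tcp_rot: [3.14, 0.0, 1.482]
ft_force: [-1.5, -0.6, 7.4]
opening: 0.388
grip_force: 30.0
```

Call:
arm_command:
  deltas:
    - {"dx": 0, "dy": 0, "dz": 0.028, "yaw": 0}
    - {"dx": 0, "dy": 0, "dz": 0.028, "yaw": 0}
    - {"dx": 0, "dy": 0, "dz": 0.028, "yaw": 0}
    - {"dx": -0.0256, "dy": -0.0273, "dz": 0, "yaw": 0}
    - {"dx": -0.0256, "dy": -0.0273, "dz": 0, "yaw": 0}
    - {"dx": -0.0256, "dy": -0.0273, "dz": 0, "yaw": 0}
    - {"dx": -0.0257, "dy": -0.0272, "dz": 0, "yaw": 0}
    - {"dx": 0, "dy": 0, "dz": -0.02, "yaw": 0}
    - {"dx": 0, "dy": 0, "dz": -0.025, "yaw": 0}
    - {"dx": 0, "dy": 0, "dz": -0.02, "yaw": 0}
    - {"dx": 0, "dy": 0, "dz": 0, "yaw": 0}
    - {"dx": 0, "dy": 0, "dz": 0, "yaw": 0}

```text
t: 4.65
eef_pos: [479.6, -145.2, 65.4]
tcp_rot: [-3.141, -0.0, 1.482]
ft_force: [0.5, -0.3, -0.4]
opening: 0.383
grip_force: 30.0
```

Call:
arm_command:
  deltas:
    - {"dx": 0, "dy": 0, "dz": -0.007, "yaw": 0}
    - {"dx": 0, "dy": 0, "dz": -0.006, "yaw": 0}
    - {"dx": 0, "dy": 0, "dz": 0, "yaw": 0}
    - {"dx": 0, "dy": 0, "dz": 0, "yaw": 0}

```text
t: 5.05
eef_pos: [479.5, -145.2, 52.1]
tcp_rot: [3.142, -0.0, 1.482]
ft_force: [-0.1, 0.9, -1.1]
opening: 0.386
grip_force: 30.0
```

Call:
arm_command:
  deltas:
    - {"dx": 0, "dy": 0, "dz": -0.002, "yaw": 0}
    - {"dx": 0, "dy": 0, "dz": 0, "yaw": 0}
    - {"dx": 0, "dy": 0, "dz": 0, "yaw": 0}

```text
t: 5.35
eef_pos: [480.0, -145.4, 50.8]
tcp_rot: [3.14, 0.001, 1.482]
ft_force: [-0.3, 1.1, 8.0]
opening: 0.386
grip_force: 30.0
```

Call:
arm_command:
  deltas:
    - {"dx": 0, "dy": 0, "dz": 0, "yaw": 0}
    - {"dx": 0, "dy": 0, "dz": 0, "yaw": 0}
    - {"dx": 0, "dy": 0, "dz": 0, "yaw": 0}
    - {"dx": 0, "dy": 0, "dz": 0, "yaw": 0}
    - {"dx": 0, "dy": 0, "dz": 0.02, "yaw": 0}
    - {"dx": 0, "dy": 0, "dz": 0.03, "yaw": 0}
    - {"dx": 0, "dy": 0, "dz": 0.03, "yaw": 0}
    - {"dx": 0.0142, "dy": -0.0428, "dz": 0.01, "yaw": 0}
    - {"dx": 0.0142, "dy": -0.0428, "dz": 0.01, "yaw": 0}
    - {"dx": 0.0142, "dy": -0.0428, "dz": 0, "yaw": 0}
    - {"dx": 0.0142, "dy": -0.0428, "dz": 0, "yaw": 0}
    - {"dx": 0, "dy": 0, "dz": 0, "yaw": 0}
    - {"dx": 0, "dy": 0, "dz": 0, "yaw": 0}
  gripper: 0.062

```text
t: 6.65
eef_pos: [535.8, -316.8, 149.3]
tcp_rot: [-3.141, -0.001, 1.481]
ft_force: [-0.7, 0.5, -0.6]
opening: 0.651
grip_force: 0.0
```

```bash
cat > m.py <<'E'
from h import *
import sys
def jars(c,boxes,lo=35,hi=56):
    P=cloud(c)
    for n,b in boxes.items():
        q=P.reshape(-1,3); q=q[(abs(q[:,0]-b[0])<32)&(abs(q[:,1]-b[1])<32)&(q[:,2]>lo)&(q[:,2]<hi)]
        if len(q)<20: print(n,'none');continue
        t=q[q[:,2]>np.percentile(q[:,2],80)-3]
        print(n,len(t),t.mean(0).round(1),((t.min(0)+t.max(0))/2).round(1),np.ptp(t,0).round(1))
E
python3 - <<'E'
from m import *
B=dict(a=(479,-145),b=(537,-316),c=(471,-247))
for n in('top','wrist'):
    c=snap(n,n+'3'); print(n); jars(c,B)
print(state()['eef_pos'])
E
```

```text
top
a 109 [ 478.8 -144.2   47.2] [ 477.8 -144.    48.5] [34.1 34.1  7.4]
b none
c 105 [ 470.8 -244.8   46.7] [ 469.1 -245.6   47.6] [34.  34.3  6.1]
wrist
a none
b 1873 [ 537.7 -317.2   41.9] [ 537.7 -317.7   42. ] [36.8 36.4  5. ]
c 2355 [ 471.4 -246.6   45.8] [ 470.9 -246.8   46. ] [36.8 36.6  4.8]
[ 535.89049399 -315.39461899  149.76211181]
```

Call:
arm_command:
  deltas:
    - {"dx": 0.0014, "dy": -0.001, "dz": -0.03, "yaw": 0}
    - {"dx": 0, "dy": 0, "dz": -0.03, "yaw": 0}
    - {"dx": 0, "dy": 0, "dz": -0.03, "yaw": 0}
    - {"dx": 0, "dy": 0, "dz": -0.015, "yaw": 0}
    - {"dx": 0, "dy": 0, "dz": -0.007, "yaw": 0}
    - {"dx": 0, "dy": 0, "dz": 0, "yaw": 0}
    - {"dx": 0, "dy": 0, "dz": 0, "yaw": 0}

```text
t: 7.45
eef_pos: [538.2, -317.5, 39.2]
tcp_rot: [3.14, 0.001, 1.482]
ft_force: [-0.1, 0.0, 0.4]
opening: 0.656
grip_force: 0.0
```

Call:
arm_command:
  deltas:
    - {"dx": 0, "dy": 0, "dz": 0, "yaw": 0}
    - {"dx": 0, "dy": 0, "dz": 0, "yaw": 0}
    - {"dx": 0, "dy": 0, "dz": 0, "yaw": 0}
    - {"dx": 0, "dy": 0, "dz": 0, "yaw": 0}
    - {"dx": 0, "dy": 0, "dz": 0, "yaw": 0}
  gripper: 0.03

```text
t: 7.95
eef_pos: [537.8, -317.5, 38.4]
tcp_rot: [3.141, 0.0, 1.482]
ft_force: [0.0, 0.4, 2.9]
opening: 0.386
grip_force: 30.0
```

Call:
arm_command:
  deltas:
    - {"dx": 0, "dy": 0, "dz": 0.027, "yaw": 0}
    - {"dx": 0, "dy": 0, "dz": 0.028, "yaw": 0}
    - {"dx": 0, "dy": 0, "dz": 0.027, "yaw": 0}
    - {"dx": -0.0156, "dy": 0.0303, "dz": 0, "yaw": 0}
    - {"dx": -0.0156, "dy": 0.0303, "dz": 0, "yaw": 0}
    - {"dx": -0.0156, "dy": 0.0303, "dz": 0, "yaw": 0}
    - {"dx": -0.0155, "dy": 0.0303, "dz": 0, "yaw": 0}
    - {"dx": 0, "dy": 0, "dz": 0, "yaw": 0}
    - {"dx": 0, "dy": 0, "dz": -0.02, "yaw": 0}
    - {"dx": 0, "dy": 0, "dz": -0.025, "yaw": 0}
    - {"dx": 0, "dy": 0, "dz": -0.018, "yaw": 0}
    - {"dx": 0, "dy": 0, "dz": 0, "yaw": 0}
    - {"dx": 0, "dy": 0, "dz": 0, "yaw": 0}
    - {"dx": 0, "dy": 0, "dz": -0.007, "yaw": 0}
    - {"dx": 0, "dy": 0, "dz": -0.0065, "yaw": 0}
    - {"dx": 0, "dy": 0, "dz": 0, "yaw": 0}
    - {"dx": 0, "dy": 0, "dz": 0, "yaw": 0}
    - {"dx": 0, "dy": 0, "dz": -0.001, "yaw": 0}
    - {"dx": 0, "dy": 0, "dz": 0, "yaw": 0}

```text
t: 9.85
eef_pos: [475.5, -196.2, 42.7]
tcp_rot: [3.141, 0.0, 1.482]
ft_force: [-0.3, -0.1, -0.5]
opening: 0.385
grip_force: 30.0
```

Call:
arm_command:
  deltas:
    - {"dx": 0, "dy": 0, "dz": 0, "yaw": 0}
    - {"dx": 0, "dy": 0, "dz": 0, "yaw": 0}
    - {"dx": 0, "dy": 0, "dz": 0, "yaw": 0}
    - {"dx": 0, "dy": 0, "dz": 0, "yaw": 0}
    - {"dx": 0, "dy": 0, "dz": 0.02, "yaw": 0}
    - {"dx": 0, "dy": 0, "dz": 0.04, "yaw": 0}
    - {"dx": 0, "dy": 0, "dz": 0.045, "yaw": 0}
    - {"dx": 0, "dy": 0, "dz": 0.045, "yaw": 0}
    - {"dx": 0.009, "dy": 0.0311, "dz": 0.004, "yaw": -8.5}
    - {"dx": 0.009, "dy": 0.0311, "dz": 0.004, "yaw": -8.5}
    - {"dx": 0.009, "dy": 0.0311, "dz": 0.004, "yaw": -8.5}
    - {"dx": 0.009, "dy": 0.0311, "dz": 0.004, "yaw": -8.5}
    - {"dx": 0.009, "dy": 0.0311, "dz": 0.004, "yaw": -8.5}
    - {"dx": 0.009, "dy": 0.0311, "dz": 0.004, "yaw": -8.5}
    - {"dx": 0.009, "dy": 0.0311, "dz": 0.004, "yaw": -8.5}
    - {"dx": 0.009, "dy": 0.0311, "dz": 0.004, "yaw": -8.5}
    - {"dx": 0.009, "dy": 0.0311, "dz": 0.004, "yaw": -8.5}
    - {"dx": 0.009, "dy": 0.0311, "dz": 0.004, "yaw": -8.5}
    - {"dx": 0, "dy": 0, "dz": 0, "yaw": 0}
    - {"dx": 0, "dy": 0, "dz": 0, "yaw": 0}
  gripper: 0.062

```text
t: 11.85
eef_pos: [565.1, 115.1, 232.3]
tcp_rot: [3.141, 0.001, 0.002]
ft_force: [-0.3, 0.0, -0.0]
opening: 0.653
grip_force: 0.0
```

Run:
```python
from m import *
B=dict(a=(479,-145),b=(475,-196),c=(471,-247))
c=snap('top','top4'); P=cloud(c)
jars(c,{k:v for k,v in B.items()})
m=((P[...,2]>40)&(P[...,2]<55)&(abs(P[...,0]-475)<30)&(P[...,1]<-120)&(P[...,1]>-270)).astype(np.uint8)
n,l,st,ce=cv2.connectedComponentsWithStats(m)
for i in range(1,n): print(st[i,4],P[l==i].mean(0).round(1))
print(state()['joints'].round(2),state()['tcp_rot'])
snap('wrist','w4')
```

```text
a 103 [ 478.2 -144.7   47.5] [ 477.9 -143.9   48.7] [34.  33.7  6.9]
b 123 [ 474.6 -195.6   47.1] [ 474.7 -196.    47.8] [34.  34.4  5.5]
c 103 [ 469.9 -245.4   47.6] [ 469.1 -245.7   48.4] [34.  34.1  6.5]
156 [ 478.4 -144.    46.3]
156 [ 474.4 -195.6   46.4]
158 [ 469.9 -245.7   46.2]
[ 0.09  0.42  1.68 -0.    1.04  1.66] [3.14124424e+00 6.72181888e-04 1.23961014e-03]
```

View pics/w4.png

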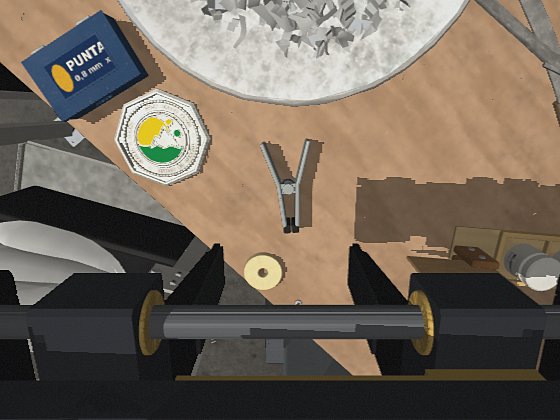

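The jars are in the row and upright. In the wrist view the clip's hinge is at (288,187), its jaw tips at (291,230) and its handle ends at (263,143) and (309,140). The medal is at (163,137) and the ring weight at (263,272).

Run:
```python
from h import *
c=load('w4');P=cloud(c)
q=P[132:238,255:318].reshape(-1,3); q=q[(q[:,2]>20)&(q[:,2]<40)]
print(len(q),q.min(0),q.max(0),np.percentile(q[:,2],[10,50,90]))
for lo in range(515,615,8):
    s=q[(q[:,0]>=lo)&(q[:,0]<lo+8)&(q[:,2]>22)]
    if len(s)>3: print(lo+4,len(s),s[:,1].min().round(1),s[:,1].max().round(1),((s[:,1].min()+s[:,1].max())/2).round(1))
print('hinge',ray(c,288,187.5,30),ray(c,291.5,232,30),ray(c,263,143,30),ray(c,308.5,140,30))
d=P[(P[...,0]>560)&(P[...,0]<740)&(abs(P[...,1]-110)<110)]
for x in range(560,740,20): 
    s=d[(d[:,0]>=x)&(d[:,0]<x+20)]; print(x,s[:,2].max().round() if len(s) else None,end=' ')
```

```text
1070 [517.67218314  91.4597095   20.04430972] [610.54166551 138.46690003  32.17609426] [26.86316792 29.12661352 30.25403055]
519 67 101.2 116.5 108.8
527 104 101.2 117.5 109.3
535 64 101.3 118.5 109.9
543 64 101.4 120.4 110.9
551 63 101.5 121.4 111.4
559 118 101.6 122.3 112.0
567 166 100.7 124.3 112.5
575 78 98.9 128.1 113.5
583 82 96.1 131.0 113.5
591 85 95.2 134.6 114.9
599 82 93.3 137.5 115.4
607 67 91.5 138.5 115.0
hinge [565.08584385 111.49605791  30.        ] [519.1072156  107.84017534  30.        ] [608.0798014  135.27125704  30.        ] [610.91351852  92.24086908  30.        ]
560 310.0 580 334.0 600 316.0 620 10.0 640 383.0 660 35.0 680 34.0 700 44.0 720 49.0
```

Call:
arm_command:
  deltas:
    - {"dx": 0.0178, "dy": 0, "dz": -0.03, "yaw": 2.25}
    - {"dx": 0.0178, "dy": 0, "dz": -0.03, "yaw": 2.25}
    - {"dx": 0, "dy": 0, "dz": -0.04, "yaw": 0}
    - {"dx": 0, "dy": 0, "dz": -0.04, "yaw": 0}
    - {"dx": 0, "dy": 0, "dz": -0.03, "yaw": 0}
    - {"dx": 0, "dy": 0, "dz": -0.02, "yaw": 0}
    - {"dx": 0, "dy": 0, "dz": -0.012, "yaw": 0}
    - {"dx": 0, "dy": 0, "dz": -0.0085, "yaw": 0}
    - {"dx": 0, "dy": 0, "dz": 0, "yaw": 0}
    - {"dx": 0, "dy": 0, "dz": 0, "yaw": 0}
  gripper: 0.07

```text
t: 12.95
eef_pos: [601.4, 114.6, 22.9]
tcp_rot: [3.141, -0.001, 0.077]
ft_force: [-0.8, -0.4, 0.0]
opening: 0.74
grip_force: 0.0
```

Call:
arm_command:
  deltas:
    - {"dx": 0, "dy": 0, "dz": 0, "yaw": 0}
    - {"dx": 0, "dy": 0, "dz": 0, "yaw": 0}
    - {"dx": 0, "dy": 0, "dz": 0, "yaw": 0}
    - {"dx": 0, "dy": 0, "dz": 0, "yaw": 0}
    - {"dx": 0, "dy": 0, "dz": 0, "yaw": 0}
    - {"dx": 0, "dy": 0, "dz": 0, "yaw": 0}
    - {"dx": 0, "dy": 0, "dz": 0, "yaw": 0}
    - {"dx": 0, "dy": 0, "dz": 0, "yaw": 0}
  gripper: 0.01

```text
t: 13.75
eef_pos: [601.3, 114.8, 22.3]
tcp_rot: [3.142, -0.001, 0.077]
ft_force: [2.1, 0.8, 3.6]
opening: 0.199
grip_force: 30.0
```

Call:
arm_command:
  deltas:
    - {"dx": 0, "dy": 0, "dz": 0.01, "yaw": 0}
    - {"dx": 0, "dy": 0, "dz": 0.03, "yaw": 0}
    - {"dx": 0, "dy": 0, "dz": 0.04, "yaw": 0}
    - {"dx": 0, "dy": 0, "dz": 0.04, "yaw": 0}
    - {"dx": 0, "dy": 0, "dz": 0.038, "yaw": 0}
    - {"dx": -0.0101, "dy": -0.0026, "dz": 0, "yaw": 8.06}
    - {"dx": -0.0101, "dy": -0.0026, "dz": 0, "yaw": 8.06}
    - {"dx": -0.0101, "dy": -0.0026, "dz": 0, "yaw": 8.06}
    - {"dx": -0.0101, "dy": -0.0026, "dz": 0, "yaw": 8.06}
    - {"dx": -0.0101, "dy": -0.0026, "dz": 0, "yaw": 8.06}
    - {"dx": -0.0101, "dy": -0.0026, "dz": 0, "yaw": 8.06}
    - {"dx": -0.0101, "dy": -0.0026, "dz": 0, "yaw": 8.06}
    - {"dx": -0.0101, "dy": -0.0026, "dz": 0, "yaw": 8.06}
    - {"dx": -0.0101, "dy": -0.0026, "dz": 0, "yaw": 8.06}
    - {"dx": -0.0101, "dy": -0.0026, "dz": 0, "yaw": 8.06}
    - {"dx": 0, "dy": 0, "dz": 0, "yaw": 0}
    - {"dx": 0, "dy": 0, "dz": 0, "yaw": 0}

```text
t: 15.45
eef_pos: [500.2, 88.8, 180.5]
tcp_rot: [3.141, -0.0, 1.479]
ft_force: [0.3, 0.7, -0.8]
opening: 0.196
grip_force: 30.0
```

Run:
```python
from h import *
c=snap('wrist','w5'); P=cloud(c)
t=snap('scene','s5')
T=cloud(load('top0')); 
for x0 in (380,420,460,500,540,580):
    s=T[(abs(T[...,0]-x0)<20)&(T[...,1]>100)&(T[...,1]<400)&(T[...,2]>60)]
    print(x0,(s[:,1].min().round(),s[:,2].max().round()) if len(s) else None)
```

```text
380 (np.float64(200.0), np.float64(90.0))
420 (np.float64(198.0), np.float64(184.0))
460 (np.float64(204.0), np.float64(200.0))
500 (np.float64(284.0), np.float64(202.0))
540 (np.float64(358.0), np.float64(119.0))
580 None
```

View pics/w5.png

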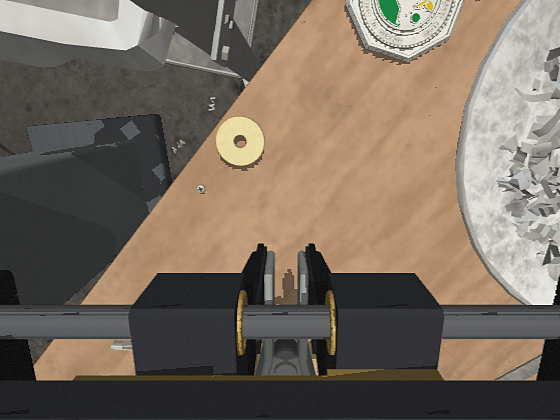

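The wrist view shows the clip held squeezed open between the fingers (272-305, 255-300), with nothing else near. The jaws are hidden behind the gripper, so I'll check them in the top view. I'm now moving to above the card edge.

Call:
arm_command:
  deltas:
    - {"dx": -0.0009, "dy": -0.01, "dz": -0.008, "yaw": 0}
    - {"dx": -0.0009, "dy": -0.01, "dz": -0.012, "yaw": 0}
    - {"dx": -0.0009, "dy": -0.01, "dz": -0.012, "yaw": 0}
    - {"dx": -0.0008, "dy": -0.01, "dz": -0.012, "yaw": 0}
    - {"dx": 0, "dy": 0, "dz": -0.011, "yaw": 0}
    - {"dx": 0, "dy": 0, "dz": 0, "yaw": 0}
    - {"dx": 0, "dy": 0, "dz": 0, "yaw": 0}

```text
t: 16.25
eef_pos: [496.6, 48.9, 124.9]
tcp_rot: [-3.141, 0.0, 1.483]
ft_force: [-0.4, 0.2, -0.9]
opening: 0.197
grip_force: 30.0
```

Run:
```python
from h import *
t=snap('top','t6'); s=snap('scene','s6'); P=cloud(t)
a=cv2.resize(t['color'][205:245,215:300,::-1],None,fx=9,fy=9,interpolation=cv2.INTER_CUBIC)
b=cv2.resize(s['color'][190:290,200:360,::-1],None,fx=4.5,fy=4.5,interpolation=cv2.INTER_CUBIC)[:,:765]
h=int(600-a.shape[0]); b=b[50:50+h]; w=min(a.shape[1],b.shape[1]); print(a.shape,b.shape)
cv2.imwrite('pics/c6.png',np.vstack([a[:,:w],b[:,:w]]))
q=P[(abs(P[...,0]-492)<40)&(P[...,1]>-50)&(P[...,1]<30)&(P[...,2]>60)&(P[...,2]<160)]
for y in range(-50,30,6):
    k=q[(q[:,1]>=y)&(q[:,1]<y+6)]
    print(y+3,[(round(p[0]),round(p[2])) for p in k[np.argsort(k[:,0])]])
```

```text
(360, 765, 3) (240, 720, 3)
-47 [(486, 90), (486, 91), (486, 90), (488, 93), (488, 89)]
-41 [(486, 90), (486, 89), (488, 89), (488, 89)]
-35 [(467, 125), (469, 126), (472, 130), (472, 115), (486, 83), (486, 82), (488, 93), (488, 90), (501, 131), (501, 129), (502, 113), (503, 133), (503, 130), (505, 108), (506, 131), (506, 130), (508, 132), (508, 129)]
-29 [(467, 131), (469, 135), (469, 134), (469, 134), (472, 135), (472, 134), (472, 133), (474, 136), (474, 134), (486, 79), (486, 77), (487, 73), (488, 91), (488, 92), (488, 90), (500, 108), (501, 133), (503, 134), (503, 133), (504, 125), (506, 134), (506, 133), (506, 132)]
-23 [(469, 127), (472, 133), (472, 131), (474, 129), (487, 63), (487, 60), (488, 93), (489, 88), (502, 110), (502, 107), (503, 134), (503, 130), (505, 136), (506, 133)]
-17 [(472, 133), (472, 124), (474, 131), (474, 132), (474, 129), (488, 95), (488, 92), (488, 90), (491, 90), (502, 122), (502, 118), (503, 131), (503, 131), (503, 129), (506, 133)]
-11 [(474, 130), (474, 127), (477, 131), (477, 130), (477, 129), (489, 90), (491, 91), (501, 129), (501, 128), (501, 125), (503, 130), (504, 129)]
-5 [(477, 131), (477, 128), (479, 134), (479, 131), (500, 116), (500, 110), (501, 132), (501, 129), (503, 131), (503, 131)]
1 [(477, 128), (479, 130)]
7 []
13 []
19 []
25 []
31 []
```

View pics/c6.png

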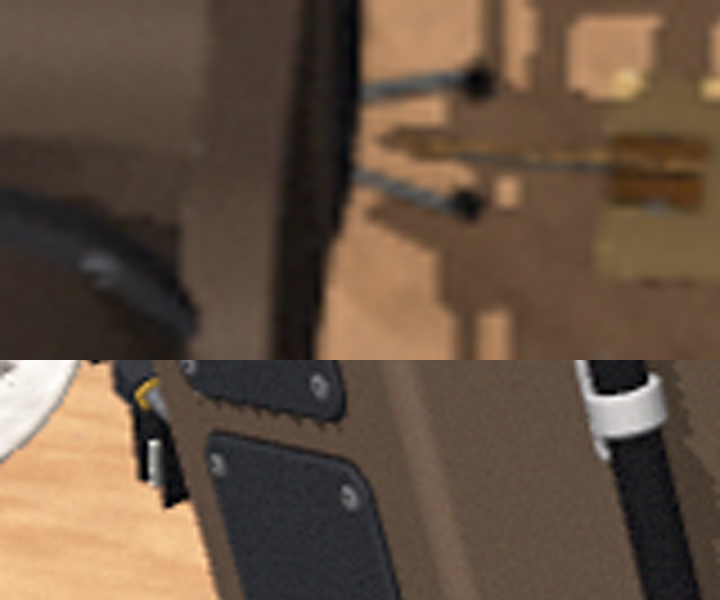

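The top crop shows the two jaws (tips at crop (480,80) and (465,203)) astride the card line, whose free end is at (385,140). The card is midway between them to within about 1 mm. I'll back off 4 mm and go straight down to mid height.

Call:
arm_command:
  deltas:
    - {"dx": 0.0005, "dy": 0.004, "dz": 0, "yaw": 0}
    - {"dx": 0, "dy": 0, "dz": -0.006, "yaw": 0}
    - {"dx": 0, "dy": 0, "dz": -0.008, "yaw": 0}
    - {"dx": 0, "dy": 0, "dz": -0.008, "yaw": 0}
    - {"dx": 0, "dy": 0, "dz": -0.008, "yaw": 0}
    - {"dx": 0, "dy": 0, "dz": -0.008, "yaw": 0}
    - {"dx": 0, "dy": 0, "dz": -0.008, "yaw": 0}
    - {"dx": 0, "dy": 0, "dz": -0.008, "yaw": 0}
    - {"dx": 0, "dy": 0, "dz": -0.006, "yaw": 0}
    - {"dx": 0, "dy": 0, "dz": 0, "yaw": 0}
    - {"dx": 0, "dy": 0, "dz": 0, "yaw": 0}
    - {"dx": 0, "dy": 0, "dz": 0, "yaw": 0}

```text
t: 17.55
eef_pos: [497.2, 52.8, 65.3]
tcp_rot: [3.141, -0.0, 1.484]
ft_force: [0.8, -0.8, -0.9]
opening: 0.199
grip_force: 30.0
```

Run:
```python
from m import *
t=snap('top','t7'); P=cloud(t)
jars(t,dict(a=(479,-145),b=(475,-196),c=(471,-247)))
a=cv2.resize(t['color'][205:245,235:370,::-1],None,fx=5.9,fy=5.9,interpolation=cv2.INTER_CUBIC)
cv2.imwrite('pics/c7.png',a)
q=P[(abs(P[...,0]-492)<40)&(P[...,1]>-44)&(P[...,1]<30)&(P[...,2]>55)&(P[...,2]<100)]
for y in range(-44,8,6):
    k=q[(q[:,1]>=y)&(q[:,1]<y+6)]
    print(y+3,[(round(p[0]),round(p[2])) for p in k[np.argsort(k[:,0])]])
s=state();print(s['eef_pos'],s['ft_force'],s['moment'],s['opening'])
```

```text
a 105 [ 478.6 -144.    47.8] [ 477.8 -143.9   48.9] [34.  33.9  7.3]
b 101 [ 475.5 -195.7   47.5] [ 474.8 -203.2   49.8] [34.2 48.7  9.2]
c 107 [ 469.5 -245.7   47.5] [ 469.1 -245.1   49.8] [34.  35.   9.3]
-41 [(486, 83), (488, 91), (488, 91)]
-35 [(486, 82), (486, 81), (488, 93), (488, 92), (488, 92), (502, 69), (505, 68)]
-29 [(469, 75), (469, 74), (471, 76), (471, 73), (471, 69), (474, 74), (474, 73), (486, 83), (486, 79), (487, 71), (488, 93), (489, 86), (502, 72), (502, 72), (502, 67), (505, 72), (505, 72), (505, 71), (507, 74), (507, 73), (507, 72)]
-23 [(469, 72), (471, 73), (471, 71), (474, 70), (487, 59), (487, 59), (488, 89), (489, 87), (503, 58), (505, 75), (505, 72), (507, 75), (507, 72)]
-17 [(471, 74), (472, 71), (474, 69), (488, 93), (488, 91), (488, 89), (491, 85), (503, 60), (503, 60), (505, 75), (505, 75)]
-11 [(474, 73), (474, 70), (474, 69), (477, 75), (477, 73), (488, 91), (491, 91), (502, 78), (502, 74), (502, 70), (505, 72), (505, 72), (505, 71)]
-5 [(477, 75), (477, 73), (479, 74), (502, 74), (502, 71), (505, 70)]
1 [(477, 70), (479, 73), (479, 73), (502, 74)]
7 []
[497.20025353  52.78209809  65.38068791] [ 0.32731068  0.23177898 -1.01043863] [-0.001086   -0.09519678  0.06111811] 0.1990916485855535
```

View pics/c7.png

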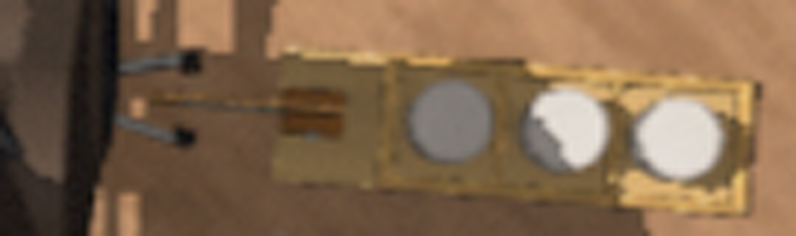

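The card's edge lies midway between the open jaws with no contact, and the three jars stand in a row in the pockets. I'm handing the job in.

```bash
python3 -c "
from cell import job_done;print(job_done())"
```

```text
the job is handed in; nothing more can be done
None
```

I handed the job in at about 17.6 s of the 61 s: all three jars stand upright in the tray's pockets, and the gripper holds the clip squeezed open round the card's free edge at about mid height, the edge centred between the jaws to within about 1 mm with no contact seen. The hand-in returned no verdict.

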